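# Sort the printed toy-car parts into their trays

### The arm

A 6-joint arm with a two-finger parallel gripper is mounted at the origin on the work surface. World frame = base frame: x ahead of the robot, y to its left, z up, the work surface at z = 0. Lengths are in m, angles in rad, forces in N, time in s.
With the tool pointing down it reaches from about 0.375 to 0.9 m from the base axis. Payload 3.1 kg.
Tool frame: the origin (TCP) lies at the very end of the fingers, on their centre line; the grasp point (between the pads) lies 19 mm behind it; z points along the fingers, y is the line along which they close (so a half turn about z gives the same grasp; the last joint's range is limited). The gripper opens to 87 mm and grips with 3 to 60 N. Pads are 19 mm wide; open, the fingers measure 117 mm over their backs; the gripper's body (75 mm by 190 mm) begins 51 mm behind the grasp point.
Start: joints at [1.008, 0.527, 1.433, -0, 1.181, -0.178], TCP at [0.235, 0.579, 0.223] pointing down, gripper open.
Joint ranges: [-3.08, 3.08], [-0.75, 2.2], [0.22, 2.44], [-1.43, 4.57], [0, 2.65], [-2.85, 2.85]. Speed limits (rad/s): [2.79, 2.79, 3.14, 3.14, 3.14, 3.14].

### API

Orientations are given as a unit quaternion [w, x, y, z].
In Python, from rig import ctrl gives the robot as it stands.
- The arm moves only by the tool jog_arm, never from a script. Its argument "motion" is a list of rows, each a list of 4 numbers: the shift along the tool's x, y, z in cm, then the turn about the tool's z in degrees. In form: [[tx, ty, tz, spin], ...]. A call has exactly 10 rows; each row shifts and turns the commanded pose from where the row before left it, along the tool's axes as they then stand; what a row does not reach is not made up. A row lasts 1/12 s, in which the tool goes at most 41.7 mm and 7.16 degrees, less where a joint would pass 70% of its speed; a pose out of reach is approached as far as the arm can. A call with a gripper value outside its range is refused whole. "hand" is the finger opening in cm, from 0 to 8.7, set as the call begins (left out, the last holds). The fingers move at their own pace and stop on an object; "force" is the grip in N (left out, the last holds). Time passes only in rows, so rows that do not move let the fingers close, or fill a call up. It gives the time, the measured TCP pose, the force, the opening and the grip force at its end, in the units of the state.
- ctrl.get_obs(): the state, without advancing time (a new reading comes with each control period).
- ctrl.camera(name): name is "side" or "top"; returns the picture (420x560x3 uint8, red, green, blue); there is no depth.
- ctrl.calibration(name): a dict with "fx", "fy", "cx", "cy" (pixels), "dist_coeffs" ([k1, k2, p1, p2, k3] as OpenCV has them; the pictures are not rectified), "camera_from_world" (4x4, takes a point from world to camera coordinates). Camera axes: x right, y down, z forward; pixel columns grow to the right and rows downward; lengths in m; the calibration is good to about 2 mm. A picture is of the moment at which its call begins. calibration takes no time and is no camera call.
- ctrl.finish_job(): hands the job in; it is judged then, once.
The state is a dict: "clock": time; "joint_positions": joint angles; "qd": joint speeds; "joint_efforts": joint torques, N m; "tool_pos": TCP position; "tool_rot": TCP orientation; "contact_force": force on the tool from outside, world axes, zero at the start; "wrist_torque": the same for the moment, N m; "finger_gap": finger opening in m; "finger_force": force on a finger pad.
Only numpy, scipy, OpenCV 4.12 (cv2) and the standard library are available. Lean on these libraries where they do the work, as an engineer would, in place of code of your own. Each camera call takes 0.05 s, during which the arm holds its last target. There are 200 camera calls.

### The job

Sort the loose grey toy-car parts into the wooden trays: the car body into the rectangular tray, both wheels into the round dish and both axles into the long narrow trough. Set each one down (do not drop it) so that it lies flat on the floor of its tray, right way up as it lies now, not leaning on a rim or on another part. Leave the finished blue car where it stands.

Things in the scene. Friction and masses are not known exactly. Their poses are not given: they have to be found in the camera images.
- car_body: Grey printed toy saloon car body without wheels: lower body a block 90 mm long, 40 mm wide, 20 mm high; above it a cabin 36 mm wide, 42 mm long on the roof (its centre 4 mm towards +x), overall height 36 mm. Dark windows and dark axle bores. About 70 g. Origin: centre of the underside; x along its length, y across, z up. Stands on the table (z = 0) at the start.
- wheel_1: Grey printed toy wheel lying flat: disc 36 mm diameter, full-diameter tread to 16 mm height, bevelled hub face on top, 19 mm high in all, small dark dot at the hub. About 30 g. Origin: centre of the underside, z up. Stands on the table (z = 0) at the start. The two wheels are alike.
- wheel_2: Grey printed toy wheel lying flat: disc 36 mm diameter, full-diameter tread to 16 mm height, bevelled hub face on top, 19 mm high in all, small dark dot at the hub. About 30 g. Origin: centre of the underside, z up. Stands on the table (z = 0) at the start. The two wheels are alike.
- axle_1: Grey printed axle lying flat: square bar 60 mm long, 12 mm wide and 12 mm high, with a round pin of 8 mm diameter sticking out 6 mm from each end (72 mm over all). About 25 g. Origin: centre of the underside; x along the bar, y across it, z up. Stands on the table (z = 0) at the start. The two axles are alike.
- axle_2: Grey printed axle lying flat: square bar 60 mm long, 12 mm wide and 12 mm high, with a round pin of 8 mm diameter sticking out 6 mm from each end (72 mm over all). About 25 g. Origin: centre of the underside; x along the bar, y across it, z up. Stands on the table (z = 0) at the start. The two axles are alike.
- body_tray: Wooden rectangular open tray, 150 mm (its x) by 120 mm (its y), 18 mm high, walls and floor 5 mm thick. Origin: centre of the underside, at table height. Fixed to the table, in one of three places in a row beyond the loose parts.
- wheel_dish: Wooden round open dish, 140 mm outer diameter, 18 mm high, wall and floor 5 mm thick. Origin: centre of the underside, at table height. Fixed to the table, in one of three places in a row beyond the loose parts.
- axle_trough: Wooden long narrow open trough, 84 mm (its x) by 200 mm (its y, the long way), 18 mm high, walls and floor 5 mm thick. Origin: centre of the underside, at table height. Fixed to the table, in one of three places in a row beyond the loose parts.
- finished_car: A finished toy car standing among the loose parts, to be left alone: coloured blue with red windows, on four green wheels; 90 mm long (x), 53 mm wide over the wheels, 42 mm high. Origin: centre between the wheels at table height.
Things that resemble listed ones, but are neither listed nor needed, are in the scene too. Leave any orange or yellow look-alike of the wheel_dish alone.

How it is judged:
At the end, for the whole second after the job is handed in: Car body in the rectangular tray, wheels in the round dish, axles in the trough: each inside the walls, its underside at most 10 mm above the tray's underside (floor 5 mm), upright within 0.15 rad, at rest. The finished car has moved 20 mm at most (x of car_body in the frame of body_tray between -0.055 and 0.055 m and y of car_body in the frame of body_tray between -0.04 and 0.04 m and z of car_body in the frame of body_tray below 0.01 m and angle between each of car_body, wheel_1, wheel_2, axle_1, axle_2's own z axis and vertical below 0.15 rad and linear speed of each of car_body, wheel_1, wheel_2, axle_1, axle_2 below 0.02 m/s and horizontal distance between each of wheel_1, wheel_2 and wheel_dish below 0.05 m and z of each of wheel_1, wheel_2 in the frame of wheel_dish below 0.01 m and x of axle_1 in the frame of axle_trough between -0.034 and 0.034 m and y of axle_1 in the frame of axle_trough between -0.085 and 0.085 m and z of each of axle_1, axle_2 in the frame of axle_trough below 0.01 m and x of axle_2 in the frame of axle_trough between -0.034 and 0.034 m and y of axle_2 in the frame of axle_trough between -0.085 and 0.085 m); the robot touches nothing.
It fails at once if the finished blue car is shoved or knocked (moved more than 20 mm) (distance of finished_car from where it was at the start of the episode above 0.02 m).
It fails at once if a part is dropped: free and falling with its underside more than 50 mm above the table ((height (world z) of car_body above 0.05 m and contact force between the fingers and car_body below 0.01 N and linear speed of car_body above 0.4 m/s) or (height (world z) of wheel_1 above 0.05 m and contact force between the fingers and wheel_1 below 0.01 N and linear speed of wheel_1 above 0.4 m/s) or (height (world z) of wheel_2 above 0.05 m and contact force between the fingers and wheel_2 below 0.01 N and linear speed of wheel_2 above 0.4 m/s) or (height (world z) of axle_1 above 0.05 m and contact force between the fingers and axle_1 below 0.01 N and linear speed of axle_1 above 0.4 m/s) or (height (world z) of axle_2 above 0.05 m and contact force between the fingers and axle_2 below 0.01 N and linear speed of axle_2 above 0.4 m/s)).
It also fails if it takes over 112 s, if anything falls off the work surface, if the arm or the gripper's body presses on something with over 40 N, if the wrist force passes 120 N, or if a joint passes its speed limit or range.

## Working session

There is one attempt and no reset: what is moved stays moved. The work goes in short steps, Python scripts to look and compute and a tool call to move; the robot and the scene stay as the last step left them, time stands still between calls to the robot, and variables do not carry over. Pictures are saved under pics/ and viewed, at most 14 in all, crops included, and the job is handed in when it is done.

Besides the shell and the picture viewer there is one more tool, called after "Emit:" as name(argument=value, ...), one argument or row to a line, values as JSON. jog_arm: Moves the arm, as the interface text tells. Its arguments: {"type":"object","properties":{"motion":{"type":"array"},"hand":{"type":"number"},"force":{"type":"number"}},"required":["motion"]}

```bash
ls; mkdir -p pics; python3 - <<'E'
from rig import ctrl
import cv2
for n in ("top","side"):
    im=ctrl.camera(n); cv2.imwrite(f"pics/{n}0.png",im[:,:,::-1])
    c=ctrl.calibration(n); print(n,c)
o=ctrl.get_obs(); print(o)
E
```

```text
pics
top {'fx': 386.37486864008395, 'fy': 386.37486864008395, 'cx': 279.94176507409435, 'cy': 205.94076138783512, 'dist_coeffs': array([-0.08723001,  0.        ,  0.        ,  0.        ,  0.        ]), 'camera_from_world': array([[ 0.07066061, -0.99748299, -0.00589576,  0.08137195],
       [-0.97209685, -0.06753447, -0.22464817,  0.57247701],
       [ 0.22368456,  0.02160502, -0.97442211,  1.00554169],
       [ 0.        ,  0.        ,  0.        ,  1.        ]])}
side {'fx': 529.3940943099973, 'fy': 529.3940943099973, 'cx': 278.9299025800612, 'cy': 208.23931713100956, 'dist_coeffs': array([-0.05963966,  0.        ,  0.        ,  0.        ,  0.        ]), 'camera_from_world': array([[ 0.87104028, -0.49100072,  0.0143916 , -0.45448511],
       [-0.32403337, -0.59636449, -0.73440573,  0.26159057],
       [ 0.36917638,  0.63503362, -0.67855811,  1.13905442],
       [ 0.        ,  0.        ,  0.        ,  1.        ]])}
{'clock': 0.1, 'joint_positions': array([ 1.00750934e+00,  5.28371928e-01,  1.43375618e+00,  2.48620697e-05,
        1.18140113e+00, -1.78443182e-01]), 'qd': array([-5.67217224e-04, -2.61146161e-03, -2.35735547e-03, -5.84064927e-04,
        6.72938569e-04, -9.49239748e-05]), 'joint_efforts': array([-2.14013958e-04, -4.40989101e+01, -1.77150446e+01,  6.35315711e-02,
        5.33914485e-02, -2.68241348e-05]), 'tool_pos': array([0.23421523, 0.57875552, 0.22167599]), 'tool_rot': array([-3.61645099e-04,  1.91241209e-01,  9.81542593e-01, -8.98297136e-04]), 'contact_force': array([-1.06470605, -0.1417273 , -0.05272654]), 'wrist_torque': array([ 0.00468413, -0.01104673, -0.05525319]), 'finger_force': 0.0, 'finger_gap': 0.08697648729497036}
```

View pics/top0.png

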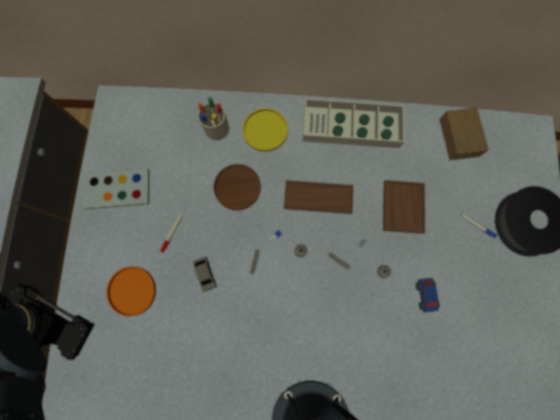

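View pics/side0.png

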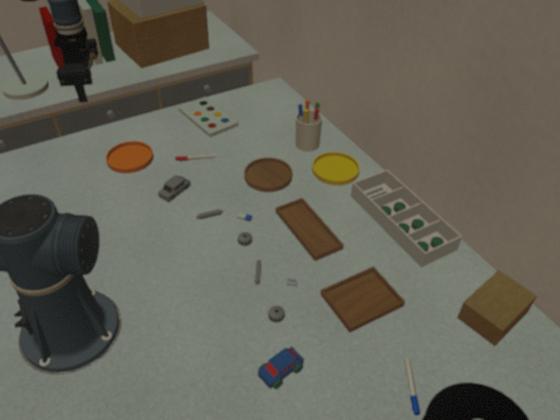

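The top view shows the wood dish at (237,187), the trough at (319,197), the tray at (404,207), the body at (204,273), the axles at (255,261) and (340,260), and the wheels at (300,250) and (384,271). The finished blue car is at (428,295). The side view agrees with this.

```bash
cat > h.py <<'E'
import numpy as np, cv2
from rig import ctrl
def ray(n,px,z):
    c=ctrl.calibration(n); K=np.array([[c['fx'],0,c['cx']],[0,c['fy'],c['cy']],[0,0,1]])
    u=cv2.undistortPoints(np.array(px,float).reshape(-1,1,2),K,c['dist_coeffs']).reshape(-1,2)
    T=c['camera_from_world']; R=T[:3,:3]; o=-R.T@T[:3,3]
    d=np.c_[u,np.ones(len(u))]@R
    return o+d*((z-o[2])/d[:,2])[:,None]
def proj(n,p):
    c=ctrl.calibration(n); K=np.array([[c['fx'],0,c['cx']],[0,c['fy'],c['cy']],[0,0,1]]);T=c['camera_from_world']
    return cv2.projectPoints(np.array(p,float).reshape(-1,1,3),cv2.Rodrigues(T[:3,:3])[0],T[:3,3],K,c['dist_coeffs'])[0].reshape(-1,2)
def blob(n,im,cen,r,z,delta=18,k=4):
    """largest blob differing from the local table colour near cen; rect in world at height z"""
    x,y=cen; x0,y0=x-r,y-r
    crop=im[y0:y+r+1,x0:x+r+1].astype(np.float32)
    d=np.abs(crop-np.median(crop.reshape(-1,3),0)).max(2)
    d=cv2.resize(d,None,fx=k,fy=k,interpolation=cv2.INTER_CUBIC)
    m=(d>delta).astype(np.uint8)
    cs=cv2.findContours(m,cv2.RETR_EXTERNAL,cv2.CHAIN_APPROX_NONE)[0]
    c=max(cs,key=cv2.contourArea).reshape(-1,2)
    px=(c+.5)/k-.5+[x0,y0]
    w=ray(n,px,z)[:,:2]
    (cx,cy),(a,b),t=cv2.minAreaRect((w*1000).astype(np.float32))
    if a<b: a,b,t=b,a,t+90
    return np.array([cx,cy]),(a,b),(t+90)%180-90,px.mean(0)
E
python3 - <<'E'
from h import *
it=cv2.imread('pics/top0.png');isd=cv2.imread('pics/side0.png')
T=dict(body=(204,273,26,.015),w1=(300,250,14,.012),w2=(384,271,14,.012),a1=(255,261,18,.006),a2=(340,260,18,.006),car=(428,295,26,.02))
S=dict(body=(174,188,26,.015),w1=(245,239,14,.012),w2=(276,314,14,.012),a1=(209,213,20,.006),a2=(258,271,20,.006),car=(281,367,36,.02))
for n,im,D in(('top',it,T),('side',isd,S)):
  for k,(x,y,r,z) in D.items():
    c,s,t,p=blob(n,im,(x,y),r,z); print(n,k,c.round(1),np.round(s,1),round(t,1),p.round(1))
# trays: saturation mask
for n,im,D in(('top',it,dict(dish=(237,187),tr=(319,197),tray=(404,207))),('side',isd,dict(dish=(268,174),tr=(309,228),tray=(362,298)))):
  b,g,r=[im[:,:,i].astype(int) for i in range(3)]
  m=((r-b>22)&(r<160)).astype(np.uint8)
  l=cv2.connectedComponentsWithStats(m)[1]
  for k,(x,y) in D.items():
    mm=(l==l[y,x]).astype(np.uint8)
    c=cv2.findContours(mm,cv2.RETR_EXTERNAL,cv2.CHAIN_APPROX_NONE)[0][0].reshape(-1,2)
    w=ray(n,c,.018)[:,:2]*1000
    q=cv2.minAreaRect(w.astype(np.float32)); print(n,k,np.round(q[0],1),np.round(q[1],1),round(q[2],1))
B=cv2.resize(it[215:325,180:450],None,fx=2.9,fy=2.9,interpolation=cv2.INTER_CUBIC)
cv2.imwrite('pics/crop.png',B)
E
```

```text
top body [367.1 321.3] [95.7 49.1] 24.7 [204.4 273.7]
top w1 [452.5  55.7] [39.1 38.4] -86.0 [300.3 250.3]
top w2 [ 409.9 -183.1] [41.5 38.7] -43.3 [383.7 271. ]
top a1 [413.1 183.5] [73.6 16.6] -9.1 [254.4 261.2]
top a2 [431.9 -55.5] [73.8 17.5] 58.7 [338.7 260.4]
top car [ 350.9 -304.9] [96.4 63.5] 10.3 [427.4 294.8]
side body [363.  319.6] [104.8  71.4] 24.6 [173.8 187.8]
side w1 [451.   50.7] [49.7 38.4] 61.4 [244.6 238.7]
side w2 [ 408.9 -187.8] [45.6 38. ] 61.5 [276.1 313.9]
side a1 [412.5 182. ] [73.7 25.5] -9.0 [209.3 214. ]
side a2 [432.2 -56.9] [77.1 14.3] 58.3 [257.8 272.1]
side car [ 351.3 -311.5] [99.2 62.8] 10.9 [280.8 367.6]
top dish [626.8 254. ] [137.6 132.6] 4.8
top tr [613.   12.5] [197.1  83.4] 89.7
top tray [ 601.7 -238.6] [120.1 149.4] 89.4
side dish [621.6 243.1] [149.2 134.9] 61.5
side tr [609.7   5.7] [208.4  90.5] 89.8
side tray [ 599. -245.] [126.  156.4] 89.6
```

View pics/crop.png

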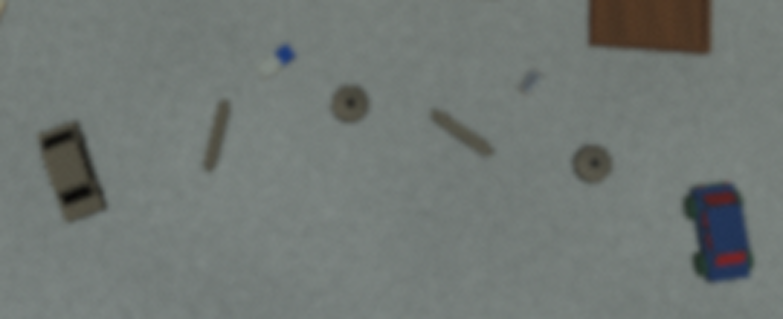

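Sizes match the spec: wheels about 39 mm, axles 74 x 17 mm, and tray and trough dimensions correct. I'm adding a move-planning helper.

```bash
cat >> h.py <<'E'
def pose():
    o=ctrl.get_obs(); w,a,b,c=o['tool_rot']
    return o,o['tool_pos'],np.degrees(np.arctan2(1-2*(a*a+c*c),2*(a*b-w*c)))
def plan(x,y,z,phi,n=10):
    """shifts in tool axes (cm) and spin (deg) for n equal rows to the target"""
    o,p,f=pose(); s=(f-phi+180)%360-180; d=np.array([x,y,z])-p
    print('t',round(o['clock'],2),'at',p.round(4),'phi',round(f,1),'gap',round(o['finger_gap'],4),'F',round(o['finger_force'],1),'d_mm',(d*1000).round(1),'spin',round(s,1))
    rest=d.copy()*100; h=f; rows=[]; sp=round(s/n,1)
    for i in range(n):
        t=rest/(n-i); a=np.radians(h); X=np.array([-np.sin(a),np.cos(a),0]);Y=np.array([np.cos(a),np.sin(a),0])
        r=[round(t@X,1),round(t@Y,1),round(-t[2],1)]
        rest-=r[0]*X+r[1]*Y-np.array([0,0,r[2]]); rows.append([float(v) for v in r]+[float(sp)]); h-=sp
    print(rows)
E
python3 -c "
from h import *
plan(.367,.321,.10,114.7)"
```

```text
t 0.1 at [0.2342 0.5788 0.2217] phi 67.9 gap 0.087 F 0.0 d_mm [ 132.8 -257.8 -121.7] spin -46.8
[[-2.2, -1.9, 1.2, -4.7], [-2.0, -2.1, 1.2, -4.7], [-1.9, -2.2, 1.2, -4.7], [-1.7, -2.4, 1.2, -4.7], [-1.5, -2.5, 1.2, -4.7], [-1.3, -2.6, 1.2, -4.7], [-1.0, -2.7, 1.2, -4.7], [-0.8, -2.8, 1.3, -4.7], [-0.6, -2.8, 1.2, -4.7], [-0.3, -2.8, 1.3, -4.7]]
```

Emit:
jog_arm(
  motion=[
    [-2.2, -1.9, 1.2, -4.7],
    [-2.0, -2.1, 1.2, -4.7],
    [-1.9, -2.2, 1.2, -4.7],
    [-1.7, -2.4, 1.2, -4.7],
    [-1.5, -2.5, 1.2, -4.7],
    [-1.3, -2.6, 1.2, -4.7],
    [-1.0, -2.7, 1.2, -4.7],
    [-0.8, -2.8, 1.3, -4.7],
    [-0.6, -2.8, 1.2, -4.7],
    [-0.3, -2.8, 1.3, -4.7],
  ],
  hand=8.7,
  force=20,
)

```text
clock: 0.93
tool_pos: [0.3673, 0.3206, 0.1]
tool_rot: [0.0, -0.218, 0.976, -0.0]
contact_force: [0.9, 0.6, 0.9]
finger_gap: 0.0869
finger_force: 0.0
```

```bash
python3 -c "
from h import *
im=ctrl.camera('top');cv2.imwrite('pics/b1.png',cv2.resize(im[200:340,120:320,::-1],None,fx=3,fy=3))
plan(.367,.321,.004,114.7,8)"
```

```text
t 0.98 at [0.3679 0.3163 0.0978] phi 115.3 gap 0.0865 F 0.0 d_mm [ -0.9   4.7 -93.8] spin 0.6
[[-0.0, 0.1, 1.2, 0.1], [-0.0, 0.1, 1.2, 0.1], [-0.0, 0.0, 1.2, 0.1], [-0.0, 0.1, 1.2, 0.1], [-0.0, 0.0, 1.1, 0.1], [-0.0, 0.1, 1.2, 0.1], [-0.1, 0.0, 1.1, 0.1], [-0.0, 0.1, 1.2, 0.1]]
```

View pics/b1.png

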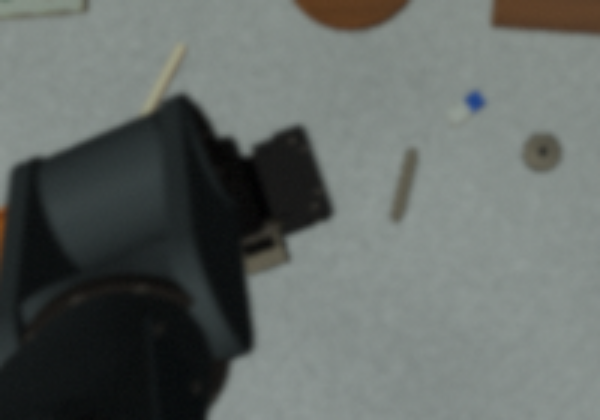

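The picture shows the gripper above the body, whose tail peeks out at crop (265,255). The small offset is settling after the move, so I descend.

Emit:
jog_arm(
  motion=[
    [0, 0, 1, 0],
    [0, 0, 1, 0],
    [0, 0, 1, 0],
    [0, 0, 1, 0],
    [0, 0, 1, 0],
    [0, 0, 1, 0],
    [0, 0, 1, 0],
    [0, 0, 0, 0],
    [0, 0, 0, 0],
    [0, 0, 0, 0],
  ],
)

```text
clock: 1.82
tool_pos: [0.3669, 0.322, 0.0305]
tool_rot: [0.0, -0.216, 0.976, 0.0]
contact_force: [-1.1, 0.2, 0.2]
finger_gap: 0.0871
finger_force: 0.0
```

```bash
python3 -c "
from h import *
plan(.367,.321,.004,114.7,4)"
```

```text
t 1.82 at [0.3669 0.322  0.0305] phi 115.0 gap 0.0871 F 0.0 d_mm [  0.1  -1.  -26.5] spin 0.3
[[0.0, -0.0, 0.7, 0.1], [0.0, -0.0, 0.7, 0.1], [0.0, -0.0, 0.6, 0.1], [0.0, -0.1, 0.7, 0.1]]
```

Emit:
jog_arm(
  motion=[
    [0, 0, 0.5, 0],
    [0, 0, 0.5, 0],
    [0, 0, 0.5, 0],
    [0, 0, 0.5, 0],
    [0, 0, 0.4, 0],
    [0, 0, 0.2, 0],
    [0, 0, 0, 0],
    [0, 0, 0, 0],
    [0, 0, 0, 0],
    [0, 0, 0, 0],
  ],
)

```text
clock: 2.65
tool_pos: [0.367, 0.3219, 0.0047]
tool_rot: [0.0, -0.216, 0.976, 0.0]
contact_force: [-0.0, 0.4, 0.1]
finger_gap: 0.087
finger_force: 0.0
```

Emit:
jog_arm(
  motion=[
    [0, 0, 0, 0],
    [0, 0, 0, 0],
    [0, 0, 0, 0],
    [0, 0, 0, 0],
    [0, 0, 0, 0],
    [0, 0, 0, 0],
    [0, 0, 0, 0],
    [0, 0, 0, 0],
    [0, 0, 0, 0],
    [0, 0, 0, 0],
  ],
  hand=3,
  force=20,
)

```text
clock: 3.48
tool_pos: [0.3669, 0.3218, 0.0045]
tool_rot: [-0.0, -0.216, 0.976, -0.0]
contact_force: [0.1, -0.9, 0.5]
finger_gap: 0.0397
finger_force: 20.0
```

```bash
python3 -c "
from h import *
plan(.367,.321,.11,114.7,4)"
```

```text
t 3.48 at [0.3669 0.3218 0.0045] phi 115.0 gap 0.0397 F 20.0 d_mm [ 1.000e-01 -8.000e-01  1.055e+02] spin 0.3
[[0.0, -0.0, -2.6, 0.1], [0.0, -0.0, -2.6, 0.1], [0.0, -0.0, -2.7, 0.1], [0.0, -0.1, -2.6, 0.1]]
```

Emit:
jog_arm(
  motion=[
    [0, 0, -0.5, 0],
    [0, 0, -1, 0],
    [0, 0, -1.5, 0],
    [0, 0, -2, 0],
    [0, 0, -1.5, 0],
    [0, 0, -1.5, 0],
    [0, 0, -0.5, 0],
    [0, 0, 0, 0],
    [0, 0, 0, 0],
    [0, 0, 0, 0],
  ],
)

```text
clock: 4.32
tool_pos: [0.3664, 0.3215, 0.0891]
tool_rot: [-0.001, -0.216, 0.976, -0.0]
contact_force: [-0.2, 0.1, -0.7]
finger_gap: 0.0396
finger_force: 20.0
```

```bash
python3 -c "
from h import *
plan(.603,-.240,.09,89.5,20)"
```

```text
t 4.32 at [0.3664 0.3215 0.0891] phi 114.9 gap 0.0396 F 20.0 d_mm [ 236.6 -561.5    0.9] spin 25.4
[[0.1, -3.0, -0.0, 1.3], [0.0, -3.0, -0.0, 1.3], [-0.0, -3.1, -0.0, 1.3], [-0.1, -3.0, -0.0, 1.3], [-0.2, -3.0, -0.0, 1.3], [-0.2, -3.0, -0.0, 1.3], [-0.3, -3.0, -0.0, 1.3], [-0.4, -3.0, -0.0, 1.3], [-0.4, -3.0, -0.0, 1.3], [-0.5, -3.0, -0.0, 1.3], [-0.6, -3.0, -0.0, 1.3], [-0.6, -3.0, -0.0, 1.3], [-0.7, -3.0, -0.0, 1.3], [-0.8, -3.0, -0.0, 1.3], [-0.9, -2.9, -0.0, 1.3], [-0.9, -2.9, -0.0, 1.3], [-1.0, -2.9, -0.0, 1.3], [-1.0, -2.9, -0.0, 1.3], [-1.1, -2.9, -0.0, 1.3], [-1.2, -2.9, -0.1, 1.3]]
```

Emit:
jog_arm(
  motion=[
    [0, -1, 0, 1.3],
    [0, -2, 0, 1.3],
    [0, -3, 0, 1.3],
    [-0.1, -3, 0, 1.3],
    [-0.2, -3, 0, 1.3],
    [-0.2, -3, 0, 1.3],
    [-0.3, -3, 0, 1.3],
    [-0.4, -3, 0, 1.3],
    [-0.4, -3, 0, 1.3],
    [-0.5, -3, 0, 1.3],
  ],
)

```text
clock: 5.15
tool_pos: [0.4722, 0.0699, 0.0887]
tool_rot: [-0.001, -0.103, 0.995, 0.0]
contact_force: [0.6, 0.4, -0.6]
finger_gap: 0.0401
finger_force: 20.0
```

Emit:
jog_arm(
  motion=[
    [-0.6, -3, 0, 1.3],
    [-0.6, -3, 0, 1.3],
    [-0.7, -3, 0, 1.3],
    [-0.8, -3, 0, 1.3],
    [-0.9, -3, 0, 1.3],
    [-0.9, -3, 0, 1.3],
    [-1, -3, 0, 1.3],
    [-1, -3, 0, 1.3],
    [-1.1, -3, 0, 1.3],
    [-1.2, -2.5, 0, 1.3],
  ],
)

```text
clock: 5.98
tool_pos: [0.5911, -0.2153, 0.0882]
tool_rot: [-0.001, 0.011, 1.0, 0.0]
contact_force: [1.1, 0.1, -0.7]
finger_gap: 0.0398
finger_force: 20.0
```

```bash
python3 -c "
from h import *
plan(.603,-.240,.05,89.5,5)"
```

```text
t 5.98 at [ 0.5911 -0.2153  0.0882] phi 88.8 gap 0.0398 F 20.0 d_mm [ 11.9 -24.7 -38.2] spin -0.7
[[-0.2, -0.5, 0.8, -0.1], [-0.3, -0.5, 0.8, -0.1], [-0.2, -0.5, 0.7, -0.1], [-0.3, -0.5, 0.8, -0.1], [-0.2, -0.4, 0.7, -0.1]]
```

Emit:
jog_arm(
  motion=[
    [-0.3, -0.5, 0.5, 0],
    [-0.3, -0.5, 0.5, 0],
    [-0.2, -0.5, 0.6, 0],
    [-0.2, -0.5, 0.6, 0],
    [-0.2, -0.4, 0.6, 0],
    [0, 0, 0.6, 0],
    [0, 0, 0.4, 0],
    [0, 0, 0, 0],
    [0, 0, 0, 0],
    [0, 0, 0, 0],
  ],
)

```text
clock: 6.82
tool_pos: [0.6035, -0.2364, 0.0518]
tool_rot: [0.0, 0.009, 1.0, -0.0]
contact_force: [-0.0, -0.5, -1.3]
finger_gap: 0.0397
finger_force: 20.0
```

```bash
python3 -c "
from h import *
plan(.603,-.240,.0105,89.5,7)"
```

```text
t 6.82 at [ 0.6035 -0.2364  0.0518] phi 89.0 gap 0.0397 F 20.0 d_mm [ -0.5  -3.6 -41.3] spin -0.5
[[0.0, -0.1, 0.6, -0.1], [0.0, -0.0, 0.6, -0.1], [0.0, -0.1, 0.6, -0.1], [0.0, -0.0, 0.6, -0.1], [0.0, -0.1, 0.6, -0.1], [0.0, -0.0, 0.6, -0.1], [0.0, -0.1, 0.5, -0.1]]
```

Emit:
jog_arm(
  motion=[
    [0, -0.1, 0.7, 0],
    [0, -0.1, 0.7, 0],
    [0, -0.1, 0.7, 0],
    [0, 0, 0.7, 0],
    [0, 0, 0.5, 0],
    [0, 0, 0.4, 0],
    [0, 0, 0.2, 0],
    [0, 0, 0.1, 0],
    [0, 0, 0.1, 0],
    [0, 0, 0, 0],
  ],
)

```text
clock: 7.65
tool_pos: [0.6034, -0.2398, 0.0106]
tool_rot: [0.0, 0.009, 1.0, -0.0]
contact_force: [-0.6, 1.1, 0.4]
finger_gap: 0.04
finger_force: 20.0
```

Emit:
jog_arm(
  motion=[
    [0, 0, 0.1, 0],
    [0, 0, 0, 0],
    [0, 0, 0, 0],
    [0, 0, 0, 0],
    [0, 0, 0, 0],
    [0, 0, 0, 0],
    [0, 0, 0, 0],
    [0, 0, 0, 0],
    [0, 0, 0, 0],
    [0, 0, 0, 0],
  ],
)

```text
clock: 8.48
tool_pos: [0.6034, -0.2398, 0.0096]
tool_rot: [0.0, 0.009, 1.0, -0.0]
contact_force: [0.2, -0.1, -0.2]
finger_gap: 0.0398
finger_force: 20.0
```

Emit:
jog_arm(
  motion=[
    [0, 0, 0, 0],
    [0, 0, 0, 0],
    [0, 0, 0, 0],
    [0, 0, 0, 0],
    [0, 0, -0.5, 0],
    [0, 0, -1, 0],
    [0, 0, -1.5, 0],
    [0, 0, -2, 0],
    [0, 0, -2, 0],
    [0, 0, -1, 0],
  ],
  hand=5.5,
)

```text
clock: 9.32
tool_pos: [0.6048, -0.2406, 0.093]
tool_rot: [0.002, 0.009, 1.0, -0.001]
contact_force: [-0.1, -0.7, 0.2]
finger_gap: 0.055
finger_force: 0.0
```

```bash
python3 -c "
from h import *
plan(.410,-.183,.06,89,10)"
```

```text
t 9.32 at [ 0.6048 -0.2406  0.093 ] phi 89.0 gap 0.055 F 0.0 d_mm [-194.8   57.6  -33. ] spin -0.0
[[2.0, 0.5, 0.3, -0.0], [2.0, 0.5, 0.3, -0.0], [1.9, 0.6, 0.3, -0.0], [2.0, 0.5, 0.3, -0.0], [1.9, 0.6, 0.3, -0.0], [2.0, 0.5, 0.4, -0.0], [1.9, 0.6, 0.3, -0.0], [2.0, 0.5, 0.4, -0.0], [1.9, 0.6, 0.3, -0.0], [2.0, 0.5, 0.4, -0.0]]
```

Emit:
jog_arm(
  motion=[
    [1, 0.3, -0.2, 0],
    [2, 0.5, 0, 0],
    [2.4, 0.7, 0, 0],
    [2.5, 0.8, 0, 0],
    [2.5, 0.8, 0.3, 0],
    [2.5, 0.8, 0.5, 0],
    [2.5, 0.8, 0.6, 0],
    [2, 0.6, 0.7, 0],
    [1.5, 0.3, 0.7, 0],
    [0.6, 0.2, 0.7, 0],
  ],
)

```text
clock: 10.15
tool_pos: [0.4068, -0.1768, 0.0568]
tool_rot: [-0.001, 0.009, 1.0, 0.001]
contact_force: [-1.1, 0.0, -0.2]
finger_gap: 0.0548
finger_force: 0.0
```

Emit:
jog_arm(
  motion=[
    [0, 0, 0.5, 0],
    [0, 0, 0.6, 0],
    [0, 0, 0.6, 0],
    [0, 0, 0.6, 0],
    [0, 0, 0.2, 0],
    [0, 0, 0, 0],
    [0, 0, 0, 0],
    [0, 0, 0, 0],
    [0, 0, 0, 0],
    [0, 0, 0, 0],
  ],
)

```text
clock: 10.98
tool_pos: [0.4096, -0.1783, 0.0318]
tool_rot: [0.0, 0.009, 1.0, -0.0]
contact_force: [-0.0, 0.0, 0.1]
finger_gap: 0.0549
finger_force: 0.0
```

```bash
python3 -c "
from h import *
im=ctrl.camera('side');cv2.imwrite('pics/s1.png',cv2.resize(im[220:400,200:440,::-1],None,fx=3,fy=3))
plan(.410,-.183,.003,89,5)"
```

```text
t 11.03 at [ 0.4095 -0.1783  0.0318] phi 89.0 gap 0.055 F 0.0 d_mm [  0.5  -4.7 -28.8] spin -0.0
[[-0.0, -0.1, 0.6, -0.0], [-0.0, -0.1, 0.6, -0.0], [-0.0, -0.1, 0.6, -0.0], [-0.0, -0.1, 0.5, -0.0], [-0.1, -0.1, 0.6, -0.0]]
```

View pics/s1.png

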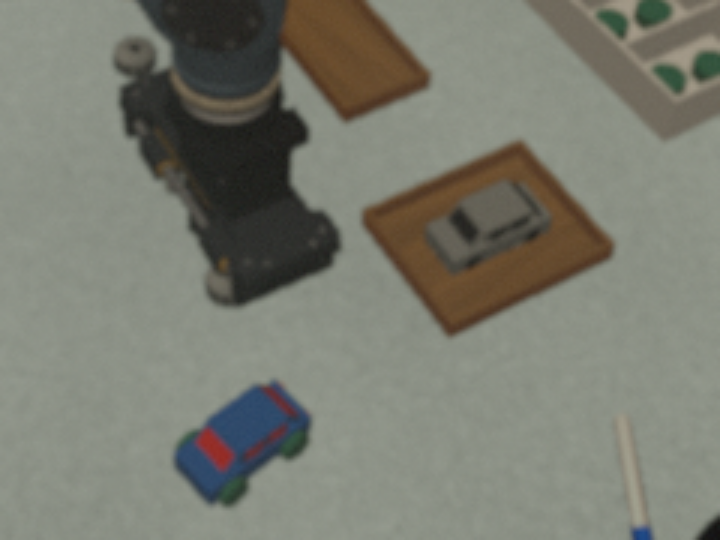

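The body lies flat in the centre of the tray at crop (490,225), the gripper is over the wheel, and the blue car is untouched. Next I descend and grip.

Emit:
jog_arm(
  motion=[
    [0, -0.2, 0.2, 0],
    [0, -0.2, 0.5, 0],
    [0, -0.1, 0.5, 0],
    [0, 0, 0.5, 0],
    [0, 0, 0.5, 0],
    [0, 0, 0.4, 0],
    [0, 0, 0.2, 0],
    [0, 0, 0, 0],
    [0, 0, 0, 0],
    [0, 0, 0, 0],
  ],
)

```text
clock: 11.87
tool_pos: [0.4094, -0.1832, 0.0036]
tool_rot: [0.0, 0.009, 1.0, -0.0]
contact_force: [0.7, -0.3, 0.1]
finger_gap: 0.0551
finger_force: 0.0
```

Emit:
jog_arm(
  motion=[
    [0, 0, 0, 0],
    [0, 0, 0, 0],
    [0, 0, 0, 0],
    [0, 0, 0, 0],
    [0, 0, 0, 0],
    [0, 0, 0, 0],
    [0, 0, 0, 0],
    [0, 0, 0, 0],
    [0, 0, 0, 0],
    [0, 0, 0, 0],
  ],
  hand=2.8,
  force=20,
)

```text
clock: 12.7
tool_pos: [0.4094, -0.1833, 0.0037]
tool_rot: [0.0, 0.009, 1.0, -0.0]
contact_force: [0.4, 0.1, 2.7]
finger_gap: 0.0345
finger_force: 20.0
```

The gap reads 34.5 mm, slightly under 36. I lift a little and look.

Emit:
jog_arm(
  motion=[
    [0, 0, -0.2, 0],
    [0, 0, -0.4, 0],
    [0, 0, -0.5, 0],
    [0, 0, -0.5, 0],
    [0, 0, -0.5, 0],
    [0, 0, -0.5, 0],
    [0, 0, -0.4, 0],
    [0, 0, 0, 0],
    [0, 0, 0, 0],
    [0, 0, 0, 0],
  ],
)

```text
clock: 13.53
tool_pos: [0.4093, -0.1832, 0.0336]
tool_rot: [0.0, 0.009, 1.0, -0.0]
contact_force: [-0.6, -0.6, -0.1]
finger_gap: 0.0345
finger_force: 20.0
```

```bash
python3 -c "
from h import *
im=ctrl.camera('side')
o,p,f=pose();print(p,o['finger_gap'],proj('side',[p]))
cv2.imwrite('pics/s2.png',cv2.resize(im[260:340,230:350,::-1],None,fx=6,fy=6,interpolation=cv2.INTER_CUBIC))"
```

```text
[ 0.40921877 -0.18311907  0.03345981] 0.03476776008910792 [[275.42085871 306.27976957]]
```

View pics/s2.png

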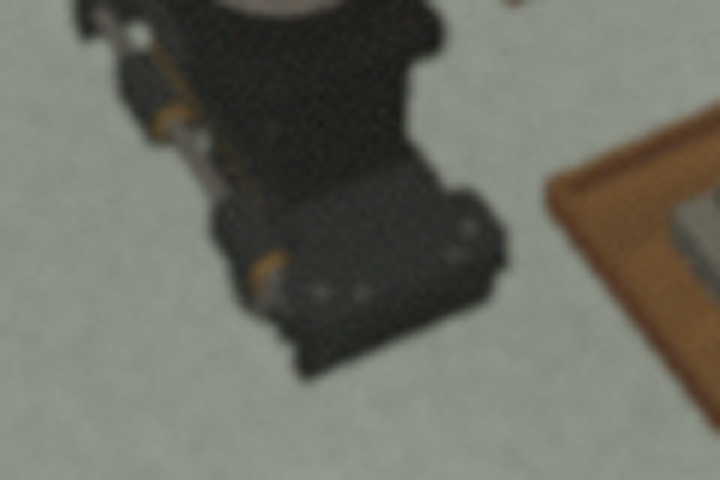

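The table under the gripper is clear and the gap holds at 20 N, so the wheel is held. Next is the carry to the dish.

```bash
python3 -c "
from h import *
plan(.654,.255,.065,89,18)"
```

```text
t 13.58 at [ 0.4092 -0.1831  0.0335] phi 88.9 gap 0.0348 F 20.0 d_mm [244.8 438.1  31.5] spin -0.1
[[-1.3, 2.5, -0.2, -0.0], [-1.3, 2.5, -0.2, -0.0], [-1.3, 2.5, -0.2, -0.0], [-1.3, 2.5, -0.2, -0.0], [-1.3, 2.4, -0.2, -0.0], [-1.3, 2.5, -0.2, -0.0], [-1.3, 2.4, -0.2, -0.0], [-1.3, 2.5, -0.2, -0.0], [-1.3, 2.4, -0.2, -0.0], [-1.3, 2.5, -0.2, -0.0], [-1.3, 2.4, -0.1, -0.0], [-1.3, 2.5, -0.2, -0.0], [-1.3, 2.4, -0.1, -0.0], [-1.4, 2.5, -0.2, -0.0], [-1.3, 2.4, -0.1, -0.0], [-1.4, 2.5, -0.2, -0.0], [-1.3, 2.4, -0.1, -0.0], [-1.4, 2.5, -0.2, -0.0]]
```

Emit:
jog_arm(
  motion=[
    [-0.4, 0.8, -0.6, 0],
    [-1, 1.8, -0.6, 0],
    [-1.3, 2.4, -0.5, 0],
    [-1.4, 2.5, -0.5, 0],
    [-1.4, 2.5, -0.4, 0],
    [-1.4, 2.5, -0.3, 0],
    [-1.4, 2.5, -0.2, 0],
    [-1.4, 2.5, 0, 0],
    [-1.4, 2.5, 0, 0],
    [-1.4, 2.5, 0, 0],
  ],
)

```text
clock: 14.42
tool_pos: [0.5386, 0.0417, 0.0648]
tool_rot: [-0.0, 0.009, 1.0, 0.0]
contact_force: [0.4, 0.1, -0.4]
finger_gap: 0.0349
finger_force: 20.0
```

Emit:
jog_arm(
  motion=[
    [-1.4, 2.5, 0, 0],
    [-1.4, 2.5, 0, 0],
    [-1.4, 2.5, 0, 0],
    [-1.4, 2.5, 0, 0],
    [-1.4, 2.5, 0, 0],
    [-1.4, 2.5, 0, 0],
    [-1.4, 2.5, 0, 0],
    [-1, 2, 0, 0],
    [-0.5, 1, 0, 0],
    [-0.2, 0.5, 0, 0],
  ],
)

```text
clock: 15.25
tool_pos: [0.6571, 0.2495, 0.0644]
tool_rot: [-0.0, 0.008, 1.0, 0.0]
contact_force: [0.2, 0.1, -0.8]
finger_gap: 0.0349
finger_force: 20.0
```

```bash
python3 -c "
from h import *
plan(.654,.255,.0086,89,8)"
```

```text
t 15.25 at [0.6571 0.2495 0.0644] phi 89.1 gap 0.0349 F 20.0 d_mm [ -3.1   5.5 -55.8] spin 0.1
[[0.0, 0.1, 0.7, 0.0], [0.0, 0.1, 0.7, 0.0], [0.1, 0.1, 0.7, 0.0], [0.0, 0.0, 0.7, 0.0], [0.1, 0.1, 0.7, 0.0], [0.0, 0.0, 0.7, 0.0], [0.1, 0.1, 0.7, 0.0], [0.0, 0.0, 0.7, 0.0]]
```

Emit:
jog_arm(
  motion=[
    [0.1, 0, 0.2, 0],
    [0.2, 0, 0.4, 0],
    [0, 0, 0.6, 0],
    [0, 0, 0.6, 0],
    [0, 0, 0.6, 0],
    [0, 0, 0.6, 0],
    [0, 0, 0.4, 0],
    [0, 0, 0.2, 0],
    [0, 0, 0, 0],
    [0, 0, 0, 0],
  ],
)

```text
clock: 16.08
tool_pos: [0.6543, 0.2474, 0.0284]
tool_rot: [-0.0, 0.009, 1.0, -0.0]
contact_force: [-0.2, 0.1, 0.3]
finger_gap: 0.0348
finger_force: 20.0
```

```bash
python3 -c "
from h import *
im=ctrl.camera('side');cv2.imwrite('pics/s3.png',cv2.resize(im[110:250,190:370,::-1],None,fx=4,fy=4,interpolation=cv2.INTER_CUBIC))
plan(.654,.255,.0086,89,8)"
```

```text
t 16.13 at [0.6545 0.2475 0.0287] phi 89.0 gap 0.0348 F 20.0 d_mm [ -0.5   7.5 -20.1] spin -0.0
[[0.0, 0.1, 0.3, -0.0], [0.0, 0.1, 0.2, -0.0], [0.0, 0.1, 0.3, -0.0], [0.0, 0.1, 0.2, -0.0], [0.0, 0.1, 0.3, -0.0], [0.0, 0.1, 0.2, -0.0], [0.0, 0.1, 0.3, -0.0], [0.1, 0.1, 0.2, -0.0]]
```

View pics/s3.png

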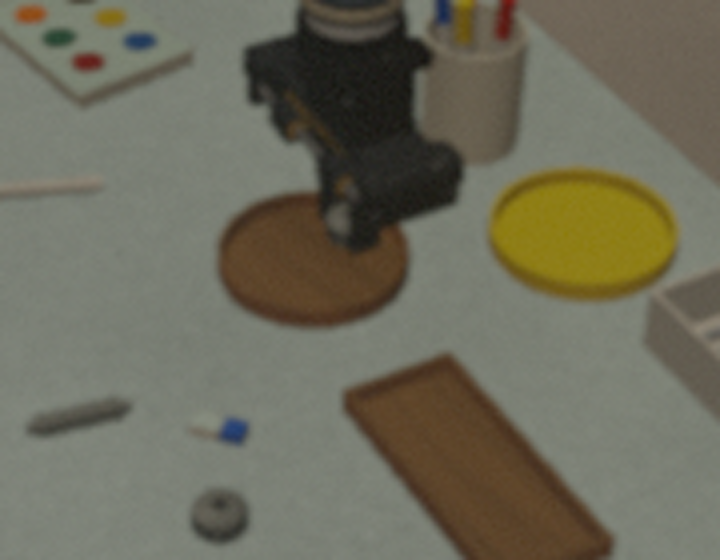

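The wheel is visible in the fingers at crop (340,215) over the right part of the dish, with the dish centre at about (313,258). I lower it with a +y correction of 7 mm.

Emit:
jog_arm(
  motion=[
    [0, 0.2, 0, 0],
    [0, 0.3, 0.2, 0],
    [0, 0.2, 0.3, 0],
    [0, 0, 0.4, 0],
    [0, 0, 0.4, 0],
    [0, 0, 0.3, 0],
    [0, 0, 0.2, 0],
    [0, 0, 0.2, 0],
    [0, 0, 0, 0],
    [0, 0, 0, 0],
  ],
)

```text
clock: 16.97
tool_pos: [0.6542, 0.2543, 0.0088]
tool_rot: [-0.0, 0.009, 1.0, -0.0]
contact_force: [-0.4, -0.9, 1.5]
finger_gap: 0.0345
finger_force: 20.0
```

Emit:
jog_arm(
  motion=[
    [0, 0, 0, 0],
    [0, 0, 0, 0],
    [0, 0, 0, 0],
    [0, 0, 0, 0],
    [0, 0, -0.3, 0],
    [0, 0, -0.8, 0],
    [0, 0, -1, 0],
    [0, 0, -1.5, 0],
    [0, 0, -1.5, 0],
    [0, 0, -1, 0],
  ],
  hand=5.5,
)

```text
clock: 17.8
tool_pos: [0.6558, 0.2547, 0.0729]
tool_rot: [0.002, 0.009, 1.0, 0.0]
contact_force: [-0.1, -0.1, 0.5]
finger_gap: 0.0551
finger_force: 0.0
```

```bash
python3 -c "
from h import *
plan(.453,.055,.06,89,10)"
```

```text
t 17.8 at [0.6558 0.2547 0.0729] phi 89.0 gap 0.0551 F 0.0 d_mm [-202.8 -199.7  -12.9] spin -0.0
[[2.0, -2.0, 0.1, -0.0], [2.0, -2.0, 0.1, -0.0], [2.0, -2.0, 0.1, -0.0], [2.0, -2.0, 0.1, -0.0], [2.0, -2.1, 0.1, -0.0], [2.0, -2.0, 0.2, -0.0], [2.0, -2.1, 0.1, -0.0], [2.0, -2.0, 0.2, -0.0], [2.0, -2.1, 0.1, -0.0], [1.9, -2.0, 0.2, -0.0]]
```

Emit:
jog_arm(
  motion=[
    [0.8, -0.8, 0, 0],
    [1.8, -1.9, 0, 0],
    [2.5, -2.5, 0, 0],
    [2.6, -2.7, 0, 0],
    [2.6, -2.7, 0.2, 0],
    [2.6, -2.7, 0.5, 0],
    [2.6, -2.7, 0.5, 0],
    [2.2, -2.2, 0.5, 0],
    [1.5, -1.5, 0.5, 0],
    [0.7, -0.6, 0.5, 0],
  ],
)

```text
clock: 18.63
tool_pos: [0.4494, 0.0536, 0.0436]
tool_rot: [-0.001, 0.01, 1.0, -0.0]
contact_force: [0.3, -0.4, -0.4]
finger_gap: 0.0552
finger_force: 0.0
```

Emit:
jog_arm(
  motion=[
    [0, 0, 0.3, 0],
    [0, 0, 0.4, 0],
    [0, 0, 0.4, 0],
    [0, 0, 0.2, 0],
    [0, 0, 0.2, 0],
    [0, 0, 0, 0],
    [0, 0, 0, 0],
    [0, 0, 0, 0],
    [0, 0, 0, 0],
    [0, 0, 0, 0],
  ],
)

```text
clock: 19.47
tool_pos: [0.4518, 0.0551, 0.0277]
tool_rot: [0.0, 0.009, 1.0, -0.0]
contact_force: [0.8, 0.4, 0.4]
finger_gap: 0.0552
finger_force: 0.0
```

```bash
python3 -c "
from h import *
plan(.453,.055,.0036,89,8)"
```

```text
t 19.47 at [0.4518 0.0551 0.0277] phi 89.0 gap 0.0552 F 0.0 d_mm [  1.2  -0.1 -24.1] spin -0.0
[[-0.0, -0.0, 0.3, -0.0], [-0.0, -0.0, 0.3, -0.0], [-0.0, -0.0, 0.3, -0.0], [-0.0, -0.0, 0.3, -0.0], [-0.0, -0.0, 0.3, -0.0], [-0.0, -0.0, 0.3, -0.0], [-0.1, -0.0, 0.3, -0.0], [-0.0, -0.0, 0.3, -0.0]]
```

Emit:
jog_arm(
  motion=[
    [-0.1, 0, 0.3, 0],
    [0, 0, 0.4, 0],
    [0, 0, 0.4, 0],
    [0, 0, 0.4, 0],
    [0, 0, 0.4, 0],
    [0, 0, 0.3, 0],
    [0, 0, 0.2, 0],
    [0, 0, 0, 0],
    [0, 0, 0, 0],
    [0, 0, 0, 0],
  ],
)

```text
clock: 20.3
tool_pos: [0.4527, 0.0551, 0.0036]
tool_rot: [0.0, 0.009, 1.0, -0.0]
contact_force: [-0.8, -0.3, 0.7]
finger_gap: 0.055
finger_force: 0.0
```

Emit:
jog_arm(
  motion=[
    [0, 0, 0, 0],
    [0, 0, 0, 0],
    [0, 0, 0, 0],
    [0, 0, 0, 0],
    [0, 0, 0, 0],
    [0, 0, 0, 0],
    [0, 0, 0, 0],
    [0, 0, 0, 0],
    [0, 0, -0.2, 0],
    [0, 0, -0.5, 0],
  ],
  hand=2.8,
  force=20,
)

```text
clock: 21.13
tool_pos: [0.4522, 0.0551, 0.0103]
tool_rot: [-0.001, 0.009, 1.0, 0.0]
contact_force: [0.7, 0.5, -0.2]
finger_gap: 0.0346
finger_force: 20.0
```

```bash
python3 -c "
from h import *
plan(.600,.255,.065,89,10)"
```

```text
t 21.13 at [0.4522 0.0551 0.0103] phi 89.0 gap 0.0346 F 20.0 d_mm [147.8 199.9  54.7] spin -0.0
[[-1.4, 2.0, -0.5, -0.0], [-1.4, 2.0, -0.6, -0.0], [-1.5, 2.0, -0.5, -0.0], [-1.4, 2.0, -0.6, -0.0], [-1.5, 2.0, -0.5, -0.0], [-1.4, 2.1, -0.6, -0.0], [-1.5, 2.0, -0.5, -0.0], [-1.4, 2.1, -0.6, -0.0], [-1.5, 2.0, -0.5, -0.0], [-1.4, 2.1, -0.6, -0.0]]
```

Emit:
jog_arm(
  motion=[
    [0, 0, -1, 0],
    [0, 0, -1.5, 0],
    [-0.6, 0.8, -1.5, 0],
    [-1.4, 1.9, -1, 0],
    [-2, 2.8, -0.5, 0],
    [-2.1, 2.9, 0, 0],
    [-2.1, 2.9, 0, 0],
    [-2.1, 2.9, 0, 0],
    [-1.8, 2.5, 0, 0],
    [-1.3, 1.9, 0, 0],
  ],
)

```text
clock: 21.97
tool_pos: [0.5918, 0.2411, 0.0669]
tool_rot: [0.001, 0.008, 1.0, 0.0]
contact_force: [0.6, 0.5, -0.3]
finger_gap: 0.0345
finger_force: 20.0
```

Emit:
jog_arm(
  motion=[
    [-0.7, 1.1, 0, 0],
    [-0.3, 0.5, 0.3, 0],
    [0, 0, 0.5, 0],
    [0, 0, 0.5, 0],
    [0, 0, 0.5, 0],
    [0, 0, 0.5, 0],
    [0, 0, 0.5, 0],
    [0, 0, 0.3, 0],
    [0, 0, 0, 0],
    [0, 0, 0, 0],
  ],
)

```text
clock: 22.8
tool_pos: [0.6002, 0.2541, 0.0343]
tool_rot: [-0.0, 0.009, 1.0, -0.0]
contact_force: [0.5, 0.1, -0.6]
finger_gap: 0.0348
finger_force: 20.0
```

```bash
python3 -c "
from h import *
plan(.600,.255,.0086,89,10)"
```

```text
t 22.8 at [0.6002 0.2541 0.0343] phi 88.9 gap 0.0348 F 20.0 d_mm [ -0.2   0.9 -25.7] spin -0.1
[[0.0, 0.0, 0.3, -0.0], [0.0, 0.0, 0.3, -0.0], [0.0, 0.0, 0.2, -0.0], [0.0, 0.0, 0.3, -0.0], [0.0, 0.0, 0.2, -0.0], [0.0, 0.0, 0.3, -0.0], [0.0, 0.0, 0.2, -0.0], [0.0, 0.0, 0.3, -0.0], [0.0, 0.0, 0.2, -0.0], [0.0, 0.1, 0.3, -0.0]]
```

Emit:
jog_arm(
  motion=[
    [0, 0, 0.3, 0],
    [0, 0, 0.4, 0],
    [0, 0, 0.5, 0],
    [0, 0, 0.5, 0],
    [0, 0, 0.4, 0],
    [0, 0, 0.3, 0],
    [0, 0, 0.1, 0],
    [0, 0, 0.1, 0],
    [0, 0, 0, 0],
    [0, 0, 0, 0],
  ],
)

```text
clock: 23.63
tool_pos: [0.6005, 0.2545, 0.0088]
tool_rot: [0.0, 0.009, 1.0, 0.0]
contact_force: [-0.5, 0.1, 0.9]
finger_gap: 0.0347
finger_force: 20.0
```

Emit:
jog_arm(
  motion=[
    [0, 0, 0, 0],
    [0, 0, 0, 0],
    [0, 0, 0, 0],
    [0, 0, 0, 0],
    [0, 0, -0.3, 0],
    [0, 0, -0.8, 0],
    [0, 0, -1, 0],
    [0, 0, -1.5, 0],
    [0, 0, -1.5, 0],
    [0, 0, -1, 0],
  ],
  hand=5.2,
)

```text
clock: 24.47
tool_pos: [0.6014, 0.2547, 0.0721]
tool_rot: [0.001, 0.009, 1.0, 0.0]
contact_force: [-0.1, -0.4, -0.3]
finger_gap: 0.0521
finger_force: 0.0
```

```bash
python3 -c "
from h import *
plan(.413,.1835,.04,80.9,10)"
```

```text
t 24.47 at [0.6014 0.2547 0.0721] phi 89.0 gap 0.0521 F 0.0 d_mm [-188.4  -71.2  -32.1] spin 8.1
[[1.9, -0.7, 0.3, 0.8], [1.9, -0.8, 0.3, 0.8], [1.8, -0.8, 0.3, 0.8], [1.8, -0.8, 0.3, 0.8], [1.8, -0.9, 0.3, 0.8], [1.8, -0.9, 0.3, 0.8], [1.8, -0.9, 0.4, 0.8], [1.8, -0.9, 0.3, 0.8], [1.8, -0.9, 0.4, 0.8], [1.8, -1.0, 0.3, 0.8]]
```

Emit:
jog_arm(
  motion=[
    [1, -0.4, 0, 0.8],
    [1.9, -0.8, 0, 0.8],
    [2.4, -1, 0, 0.8],
    [2.4, -1, 0, 0.8],
    [2.4, -1.1, 0, 0.8],
    [2.4, -1.1, 0.4, 0.8],
    [2.4, -1.2, 0.6, 0.8],
    [1.8, -1, 0.6, 0.8],
    [1, -0.6, 0.6, 0.8],
    [0.6, -0.3, 0.6, 0.8],
  ],
  hand=4,
)

```text
clock: 25.3
tool_pos: [0.4093, 0.1831, 0.0422]
tool_rot: [-0.0, 0.079, 0.997, -0.0]
contact_force: [1.2, 0.6, 0.4]
finger_gap: 0.0399
finger_force: 0.0
```

Emit:
jog_arm(
  motion=[
    [0, 0, 0.5, 0],
    [0, 0, 0.5, 0],
    [0, 0, 0.3, 0],
    [0, 0, 0.2, 0],
    [0, 0, 0, 0],
    [0, 0, 0, 0],
    [0, 0, 0, 0],
    [0, 0, 0, 0],
    [0, 0, 0, 0],
    [0, 0, 0, 0],
  ],
)

```text
clock: 26.13
tool_pos: [0.4113, 0.1837, 0.0267]
tool_rot: [0.0, 0.079, 0.997, 0.0]
contact_force: [-1.0, -1.4, 0.4]
finger_gap: 0.0403
finger_force: 0.0
```

```bash
python3 -c "
from h import *
im=ctrl.camera('side');cv2.imwrite('pics/s4.png',cv2.resize(im[120:260,150:350,::-1],None,fx=4,fy=4,interpolation=cv2.INTER_CUBIC))
plan(.413,.1835,.003,80.9,10)"
```

```text
t 26.18 at [0.4113 0.1836 0.0266] phi 81.0 gap 0.04 F 0.0 d_mm [  1.7  -0.1 -23.6] spin 0.1
[[-0.0, 0.0, 0.2, 0.0], [-0.0, 0.0, 0.2, 0.0], [-0.0, 0.0, 0.2, 0.0], [-0.0, 0.0, 0.3, 0.0], [-0.0, 0.0, 0.2, 0.0], [-0.0, 0.0, 0.3, 0.0], [-0.0, 0.0, 0.2, 0.0], [-0.1, 0.0, 0.3, 0.0], [-0.0, 0.0, 0.2, 0.0], [-0.1, 0.0, 0.3, 0.0]]
```

View pics/s4.png

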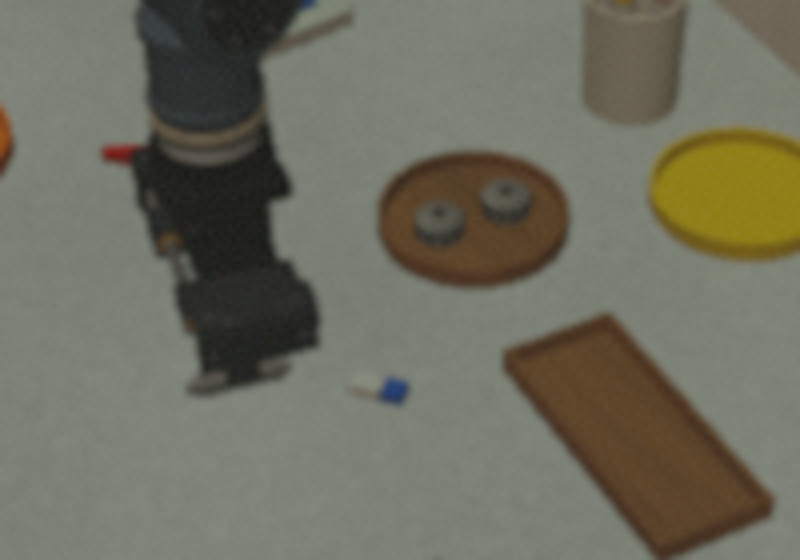

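Both wheels lie flat in the dish at crop (438,220) and (506,200). The axle ends show either side of the fingers at (210,382) and (275,370), so the gripper is centred. I grip next.

Emit:
jog_arm(
  motion=[
    [-0.2, 0, 0.3, 0],
    [0, 0, 0.4, 0],
    [0, 0, 0.4, 0],
    [0, 0, 0.4, 0],
    [0, 0, 0.4, 0],
    [0, 0, 0.3, 0],
    [0, 0, 0.2, 0],
    [0, 0, 0, 0],
    [0, 0, 0, 0],
    [0, 0, 0, 0],
  ],
)

```text
clock: 27.02
tool_pos: [0.4132, 0.1833, 0.0026]
tool_rot: [0.0, 0.079, 0.997, 0.0]
contact_force: [0.6, -0.7, 0.0]
finger_gap: 0.0402
finger_force: 0.0
```

Emit:
jog_arm(
  motion=[
    [0, 0, 0, 0],
    [0, 0, 0, 0],
    [0, 0, 0, 0],
    [0, 0, 0, 0],
    [0, 0, 0, 0],
    [0, 0, 0, 0],
    [0, 0, 0, 0],
    [0, 0, 0, 0],
    [0, 0, -0.2, 0],
    [0, 0, -0.5, 0],
  ],
  hand=0.5,
  force=20,
)

```text
clock: 27.85
tool_pos: [0.4128, 0.1832, 0.0093]
tool_rot: [-0.001, 0.079, 0.997, -0.0]
contact_force: [0.5, -0.2, 0.4]
finger_gap: 0.0118
finger_force: 20.0
```

```bash
python3 -c "
from h import *
plan(.614,.057,.06,0,14)"
```

```text
t 27.85 at [0.4128 0.1832 0.0093] phi 81.0 gap 0.0118 F 20.0 d_mm [ 201.2 -126.2   50.7] spin 81.0
[[-1.6, -0.7, -0.4, 5.8], [-1.6, -0.5, -0.4, 5.8], [-1.7, -0.3, -0.4, 5.8], [-1.7, -0.2, -0.4, 5.8], [-1.7, 0.0, -0.3, 5.8], [-1.7, 0.2, -0.4, 5.8], [-1.7, 0.3, -0.3, 5.8], [-1.6, 0.5, -0.4, 5.8], [-1.5, 0.7, -0.3, 5.8], [-1.5, 0.8, -0.4, 5.8], [-1.4, 1.0, -0.3, 5.8], [-1.3, 1.1, -0.4, 5.8], [-1.1, 1.2, -0.3, 5.8], [-1.0, 1.3, -0.4, 5.8]]
```

Emit:
jog_arm(
  motion=[
    [-1.6, -0.7, -0.9, 5.8],
    [-1.6, -0.5, -0.9, 5.8],
    [-1.7, -0.3, -0.9, 5.8],
    [-1.7, -0.2, -0.8, 5.8],
    [-1.7, 0, -0.6, 5.8],
    [-1.7, 0.2, -0.4, 5.8],
    [-1.7, 0.3, -0.3, 5.8],
    [-1.6, 0.5, -0.3, 5.8],
    [-1.5, 0.7, 0, 5.8],
    [-1.5, 0.8, 0, 5.8],
  ],
)

```text
clock: 28.68
tool_pos: [0.5578, 0.0921, 0.0612]
tool_rot: [0.0, 0.554, 0.832, 0.0]
contact_force: [-0.5, 0.0, -1.2]
finger_gap: 0.0116
finger_force: 20.0
```

Emit:
jog_arm(
  motion=[
    [-1.4, 1, 0, 5.8],
    [-1.3, 1.1, 0, 5.8],
    [-1.1, 1.2, 0, 5.8],
    [-1, 1.3, 0, 5.6],
    [0, 0, 0, 0],
    [0, 0, 0.3, 0],
    [0, 0, 0.6, 0],
    [0, 0, 0.6, 0],
    [0, 0, 0, 0],
    [0, 0, 0, 0],
  ],
)

```text
clock: 29.52
tool_pos: [0.6126, 0.0579, 0.0447]
tool_rot: [-0.001, 0.707, 0.707, -0.001]
contact_force: [-0.2, 1.4, -0.1]
finger_gap: 0.012
finger_force: 20.0
```

```bash
python3 -c "
from h import *
plan(.614,.057,.0080,0,5)"
```

```text
t 29.52 at [0.6126 0.0579 0.0447] phi 0.0 gap 0.012 F 20.0 d_mm [  1.4  -0.9 -36.7] spin 0.0
[[-0.0, 0.0, 0.7, 0.0], [-0.0, 0.0, 0.7, 0.0], [-0.0, 0.0, 0.8, 0.0], [-0.0, 0.1, 0.7, 0.0], [-0.1, 0.0, 0.8, 0.0]]
```

Emit:
jog_arm(
  motion=[
    [-0.1, 0.1, 0.5, 0],
    [0, 0, 0.6, 0],
    [0, 0, 0.6, 0],
    [0, 0, 0.6, 0],
    [0, 0, 0.5, 0],
    [0, 0, 0.4, 0],
    [0, 0, 0.3, 0],
    [0, 0, 0.1, 0],
    [0, 0, 0.1, 0],
    [0, 0, 0, 0],
  ],
)

```text
clock: 30.35
tool_pos: [0.6151, 0.0563, 0.0085]
tool_rot: [0.0, 0.707, 0.707, 0.0]
contact_force: [1.0, -0.6, 0.1]
finger_gap: 0.0117
finger_force: 20.0
```

Emit:
jog_arm(
  motion=[
    [0, 0, 0, 0],
    [0, 0, 0, 0],
    [0, 0, 0, 0],
    [0, 0, 0, 0],
    [0, 0, -0.3, 0],
    [0, 0, -0.8, 0],
    [0, 0, -1, 0],
    [0, 0, -1.5, 0],
    [0, 0, -1.5, 0],
    [0, 0, -1, 0],
  ],
  hand=2.6,
)

```text
clock: 31.18
tool_pos: [0.6161, 0.0562, 0.072]
tool_rot: [0.001, 0.707, 0.707, 0.001]
contact_force: [-0.8, -0.1, -0.2]
finger_gap: 0.026
finger_force: 0.0
```

```bash
python3 -c "
from h import *
plan(.432,-.0555,.04,-31.3,10)"
```

```text
t 31.18 at [0.6161 0.0562 0.072 ] phi -0.0 gap 0.026 F 0.0 d_mm [-184.1 -111.7  -32. ] spin 31.3
[[-1.1, -1.8, 0.3, 3.1], [-1.2, -1.8, 0.3, 3.1], [-1.3, -1.7, 0.3, 3.1], [-1.4, -1.6, 0.3, 3.1], [-1.5, -1.6, 0.3, 3.1], [-1.6, -1.5, 0.3, 3.1], [-1.7, -1.4, 0.4, 3.1], [-1.7, -1.3, 0.3, 3.1], [-1.8, -1.2, 0.4, 3.1], [-1.8, -1.1, 0.3, 3.1]]
```

Emit:
jog_arm(
  motion=[
    [-1.1, -1.8, 0, 3.1],
    [-1.2, -1.8, 0, 3.1],
    [-1.3, -1.7, 0, 3.1],
    [-1.4, -1.6, 0, 3.1],
    [-1.5, -1.6, 0.3, 3.1],
    [-1.6, -1.5, 0.5, 3.1],
    [-1.7, -1.4, 0.6, 3.1],
    [-1.7, -1.3, 0.6, 3.1],
    [-1.8, -1.2, 0.6, 3.1],
    [-1.8, -1.1, 0.6, 3.4],
  ],
  hand=4,
)

```text
clock: 32.02
tool_pos: [0.4307, -0.0559, 0.0382]
tool_rot: [0.001, 0.872, 0.489, 0.001]
contact_force: [0.2, 0.1, 0.3]
finger_gap: 0.0398
finger_force: 0.0
```

Emit:
jog_arm(
  motion=[
    [0, 0, 0.5, 0],
    [0, 0, 0.5, 0],
    [0, 0, 0.3, 0],
    [0, 0, 0.2, 0],
    [0, 0, 0, 0],
    [0, 0, 0, 0],
    [0, 0, 0, 0],
    [0, 0, 0, 0],
    [0, 0, 0, 0],
    [0, 0, 0, 0],
  ],
)

```text
clock: 32.85
tool_pos: [0.4309, -0.0552, 0.0227]
tool_rot: [0.0, 0.872, 0.49, 0.0]
contact_force: [0.5, 0.4, 0.7]
finger_gap: 0.0399
finger_force: 0.0
```

```bash
python3 -c "
from h import *
im=ctrl.camera('side');cv2.imwrite('pics/s5.png',cv2.resize(im[180:320,190:390,::-1],None,fx=4,fy=4,interpolation=cv2.INTER_CUBIC))
plan(.432,-.0555,.0025,-31.3,10)"
```

```text
t 32.9 at [ 0.4309 -0.0552  0.0227] phi -31.3 gap 0.04 F 0.0 d_mm [  1.1  -0.3 -20.2] spin -0.0
[[0.0, 0.0, 0.2, -0.0], [0.0, 0.0, 0.2, -0.0], [0.0, 0.0, 0.2, -0.0], [0.0, 0.0, 0.2, -0.0], [0.0, 0.0, 0.2, -0.0], [0.0, 0.0, 0.2, -0.0], [0.0, 0.0, 0.2, -0.0], [0.0, 0.0, 0.2, -0.0], [0.0, 0.1, 0.2, -0.0], [0.0, 0.0, 0.2, -0.0]]
```

View pics/s5.png

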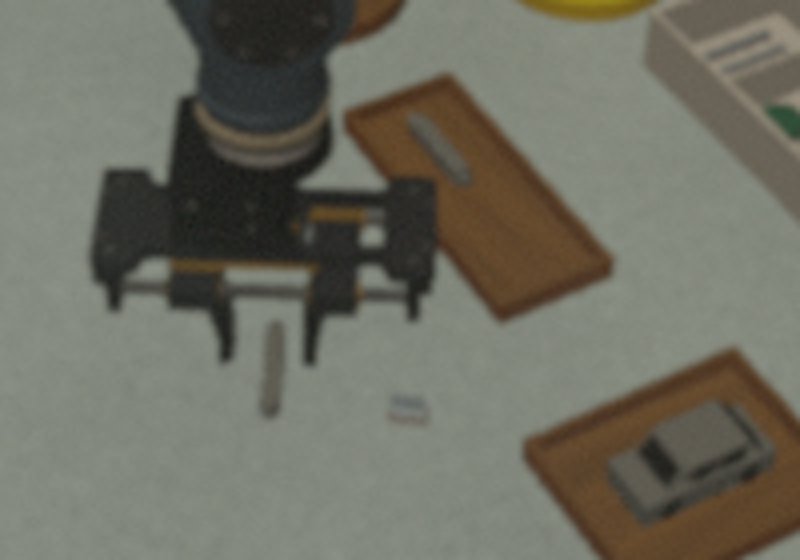

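Axle 1 lies flat in the trough at crop (438,148), and axle 2 sits centrally between the open fingers at (270,365).

Emit:
jog_arm(
  motion=[
    [0, 0.1, 0.3, 0],
    [0, 0, 0.4, 0],
    [0, 0, 0.4, 0],
    [0, 0, 0.4, 0],
    [0, 0, 0.3, 0],
    [0, 0, 0.2, 0],
    [0, 0, 0, 0],
    [0, 0, 0, 0],
    [0, 0, 0, 0],
    [0, 0, 0, 0],
  ],
)

```text
clock: 33.73
tool_pos: [0.4318, -0.0558, 0.0027]
tool_rot: [0.0, 0.872, 0.49, 0.0]
contact_force: [-0.7, 0.7, 0.8]
finger_gap: 0.04
finger_force: 0.0
```

Emit:
jog_arm(
  motion=[
    [0, 0, 0, 0],
    [0, 0, 0, 0],
    [0, 0, 0, 0],
    [0, 0, 0, 0],
    [0, 0, 0, 0],
    [0, 0, 0, 0],
    [0, 0, 0, 0],
    [0, 0, 0, 0],
    [0, 0, -0.2, 0],
    [0, 0, -0.5, 0],
  ],
  hand=0.5,
  force=20,
)

```text
clock: 34.57
tool_pos: [0.4313, -0.0556, 0.0094]
tool_rot: [-0.001, 0.872, 0.49, -0.0]
contact_force: [-0.1, -0.3, -0.5]
finger_gap: 0.0116
finger_force: 20.0
```

```bash
python3 -c "
from h import *
plan(.614,-.034,.06,0,10)"
```

```text
t 34.57 at [ 0.4313 -0.0556  0.0094] phi -31.3 gap 0.0116 F 20.0 d_mm [182.7  21.6  50.6] spin -31.3
[[1.1, 1.4, -0.5, -3.1], [1.1, 1.5, -0.5, -3.1], [1.0, 1.6, -0.5, -3.1], [0.9, 1.6, -0.5, -3.1], [0.8, 1.7, -0.5, -3.1], [0.7, 1.7, -0.5, -3.1], [0.6, 1.7, -0.5, -3.1], [0.5, 1.8, -0.5, -3.1], [0.4, 1.8, -0.5, -3.1], [0.3, 1.8, -0.6, -3.1]]
```

Emit:
jog_arm(
  motion=[
    [1.1, 1.4, -0.9, -3.1],
    [1.1, 1.5, -0.9, -3.1],
    [1, 1.6, -0.9, -3.1],
    [0.9, 1.6, -0.9, -3.1],
    [0.8, 1.7, -0.8, -3.1],
    [0.7, 1.7, -0.7, -3.1],
    [0.6, 1.7, 0, -3.1],
    [0.5, 1.8, 0, -3.1],
    [0.4, 1.8, 0, -3.1],
    [0.3, 1.8, 0, -3.4],
  ],
)

```text
clock: 35.4
tool_pos: [0.6151, -0.0342, 0.061]
tool_rot: [-0.0, 0.706, 0.708, -0.0]
contact_force: [-0.4, -0.1, -0.4]
finger_gap: 0.0118
finger_force: 20.0
```

Emit:
jog_arm(
  motion=[
    [0, 0, 0, 0],
    [0, 0, 0.3, 0],
    [0, 0, 0.5, 0],
    [0, 0, 0.5, 0],
    [0, 0, 0.3, 0],
    [0, 0, 0, 0],
    [0, 0, 0, 0],
    [0, 0, 0, 0],
    [0, 0, 0, 0],
    [0, 0, 0, 0],
  ],
)

```text
clock: 36.23
tool_pos: [0.6148, -0.0345, 0.0448]
tool_rot: [0.0, 0.707, 0.707, 0.0]
contact_force: [0.3, -0.7, 0.1]
finger_gap: 0.0118
finger_force: 20.0
```

```bash
python3 -c "
from h import *
plan(.614,-.034,.0082,0,10)"
```

```text
t 36.23 at [ 0.6148 -0.0345  0.0448] phi -0.1 gap 0.0118 F 20.0 d_mm [ -0.8   0.5 -36.6] spin -0.1
[[0.0, -0.0, 0.4, -0.0], [0.0, -0.0, 0.4, -0.0], [0.0, -0.0, 0.4, -0.0], [0.0, -0.0, 0.4, -0.0], [0.0, -0.0, 0.3, -0.0], [0.0, -0.0, 0.4, -0.0], [0.0, -0.0, 0.3, -0.0], [0.0, -0.0, 0.4, -0.0], [0.0, -0.0, 0.3, -0.0], [0.1, -0.1, 0.4, -0.0]]
```

Emit:
jog_arm(
  motion=[
    [0, 0, 0.4, 0],
    [0, 0, 0.6, 0],
    [0, 0, 0.6, 0],
    [0, 0, 0.6, 0],
    [0, 0, 0.6, 0],
    [0, 0, 0.4, 0],
    [0, 0, 0.3, 0],
    [0, 0, 0.1, 0],
    [0, 0, 0, 0],
    [0, 0, 0, 0],
  ],
)

```text
clock: 37.07
tool_pos: [0.6148, -0.0345, 0.0086]
tool_rot: [0.0, 0.707, 0.707, 0.0]
contact_force: [0.6, -0.3, 0.5]
finger_gap: 0.0117
finger_force: 20.0
```

Emit:
jog_arm(
  motion=[
    [0, 0, 0, 0],
    [0, 0, 0, 0],
    [0, 0, 0, 0],
    [0, 0, 0, 0],
    [0, 0, -0.3, 0],
    [0, 0, -0.8, 0],
    [0, 0, -1, 0],
    [0, 0, -1.5, 0],
    [0, 0, -1.5, 0],
    [0, 0, -1, 0],
  ],
  hand=2.6,
)

```text
clock: 37.9
tool_pos: [0.6156, -0.0347, 0.072]
tool_rot: [0.001, 0.707, 0.707, 0.001]
contact_force: [0.2, -0.0, 0.1]
finger_gap: 0.0257
finger_force: 0.0
```

Emit:
jog_arm(
  motion=[
    [0, 0, -2, 0],
    [0, 0, -3, 0],
    [0, 0, -3, 0],
    [0, -2, -2, 0],
    [0, -3, 0, 0],
    [0, -3, 0, 0],
    [0, -3, 0, 0],
    [0, -2, 0, 0],
    [0, -1, 0, 0],
    [0, 0, 0, 0],
  ],
)

```text
clock: 38.73
tool_pos: [0.4724, -0.0339, 0.1701]
tool_rot: [-0.001, 0.708, 0.707, -0.0]
contact_force: [-0.1, 0.2, 0.1]
finger_gap: 0.0259
finger_force: 0.0
```

```bash
python3 -c "
from h import *
im=ctrl.camera('side');cv2.imwrite('pics/s6.png',cv2.resize(im[140:400,150:450,::-1],None,fx=2.3,fy=2.3,interpolation=cv2.INTER_CUBIC))
print(ctrl.get_obs()['clock'])"
```

```text
38.7833
```

View pics/s6.png

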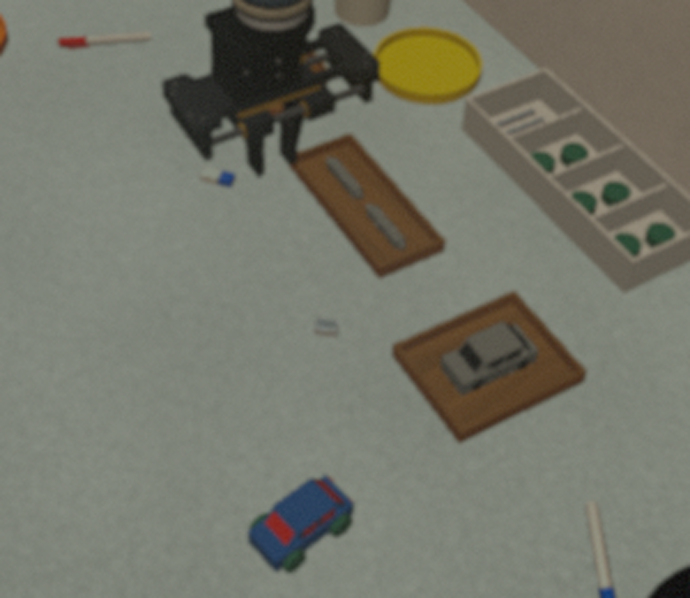

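Both axles lie flat in the trough at crop (343,175) and (384,225), the body is in the tray at (490,355), and the blue car is untouched at (300,522). The gripper hides the dish here, but both wheels were seen flat in it earlier and nothing has gone near them since. I'm handing in the job.

```bash
python3 -c "
from rig import ctrl
print(ctrl.finish_job())"
```

```text
the job is handed in; nothing more can be done
None
```

I placed all five parts flat in their trays, left the blue car where it stood, and handed the job in at about 39 s of the 112 s limit; the hand-in returned no verdict.

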